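# Unnest a counter pot

### The job

On the shop counter there are two stacks of nested stoneware pots. Take the top pot of the taller stack (three pots), pull it straight up out of the pot below, which grips it a little, and stand it upright and gently on the round cork coaster (not the square one), with its whole foot on the cork. Leave the two pots under it, and the other stack, standing where they are.

Things in the scene. Friction and masses are not known exactly. Their poses are not given: they have to be found in the camera images.
- top_pot_centre (a point): The pot to move: top of the stack of three. Off-white round stoneware, 0.2 to 0.35 kg, 90 mm tall: foot 50 mm in diameter, 40 mm high; above it a straight open barrel, 60 mm in diameter, 50 mm high, wall 3 mm. Point: on the axis, 45 mm above the underside, z up. Foot nested 38 mm deep; only the barrel shows (5 mm below to 45 mm above the point). Grip the barrel outside.
- mid_pot_centre (a point): The pot just below it (middle of the three), same shape, loose, 0.27 kg, cavity 38 mm deep; each pot sits 52 mm above the one below. Two felt pads in its mouth hold the upper pot's foot with about 1 N of friction (under 3 N); a rise of 40 mm straight up clears it. Point: on the axis half-way up, z up. Must stay.
- pair_top_centre (a point): Top pot of the other, shorter stack of two, the same kind of pot, loose; point on its axis half-way up. To be left alone.
- coaster_top (a point): Centre of the top face of the round cork coaster, 110 mm in diameter, 4 mm thick, fixed flat on the counter; z upwards. A square cork mat of 100 mm lies elsewhere and is not meant.
Mind the look-alikes: they are no part of the job. Leave any purple or turquoise look-alike of the part that bears top_pot_centre alone.

How it is judged:
On the way:
1. the top pot has been lifted clear of the pot below, upright, with the pot below still in its place (z of top_pot_centre in the frame of mid_pot_centre above 0.095 m and angle between top_pot_centre's own z axis and vertical below 0.35 rad and distance of mid_pot_centre from where it was at the start of the episode below 0.015 m), for 0.1 s.
At the end, for the whole second after the job is handed in: The pot stands upright (within 10 degrees), at rest, on the round coaster, its axis within 30 mm of the coaster's centre; the pot that was below it and the top pot of the other stack are upright and within 15 mm of where they were (horizontal distance between top_pot_centre and coaster_top below 0.03 m and z of top_pot_centre in the frame of coaster_top between 0.04 and 0.05 m and angle between each of top_pot_centre, mid_pot_centre, pair_top_centre's own z axis and vertical below 0.17 rad and linear speed of top_pot below 0.03 m/s and distance of each of mid_pot_centre, pair_top_centre from where it was at the start of the episode below 0.015 m); the robot touches nothing.
It fails at once if the pot below is lifted or pushed more than 25 mm (distance of mid_pot_centre from where it was at the start of the episode above 0.025 m).
It fails at once if the other stack is pushed or taken, more than 25 mm (distance of pair_top_centre from where it was at the start of the episode above 0.025 m).
It fails at once if the pot is tipped more than 30 degrees (angle between top_pot_centre's own z axis and vertical above 0.52 rad).
It fails at once if the pot is dropped onto the coaster (faster than 0.7 m/s just above it) (horizontal distance between top_pot_centre and coaster_top below 0.08 m and z of top_pot_centre in the frame of coaster_top below 0.07 m and linear speed of top_pot above 0.7 m/s).
It also fails if it takes over 42 s, if anything falls off the work surface, if the arm or the gripper's body presses on something with over 40 N, if the wrist force passes 120 N, or if a joint passes its speed limit or range.

### The arm

A 6-joint arm with a two-finger parallel gripper is mounted at the origin on the work surface. World frame = base frame: x ahead of the robot, y to its left, z up, the work surface at z = 0. Lengths are in m, angles in rad, forces in N, time in s.
With the tool pointing down it reaches from about 0.35 to 0.85 m from the base axis. Payload 8.1 kg.
Tool frame: the origin (TCP) lies between the finger pads; the fingertips stand nose_length ahead of it and the grasp point (between the pads) lies 2 mm behind it (nose_length is the distance from the TCP to the fingertips, in m); z points along the fingers, x is the direction in which the jaws open and shut, and the axes are right-handed (so a half turn about z gives the same grasp; the last joint's range is limited). The gripper opens to 93 mm and grips with 3 to 60 N. Pads are 15 mm wide; open, the fingers measure 128 mm over their backs; the gripper's body (75 mm by 188 mm) begins 65 mm behind the grasp point.
Start: joints at [1.239, 0.13, 1.488, -0, 1.523, -0.085], TCP at [0.147, 0.582, 0.236] pointing down, gripper open.
Joint ranges: [-2.96, 2.96], [-0.89, 2.26], [0.02, 2.5], [-1.34, 4.48], [0, 2.73], [-2.66, 2.66]. Speed limits (rad/s): [2.39, 2.39, 2.79, 3.14, 3.14, 3.14].

### API

Orientations are given as a rotation vector (axis times angle).
In Python, from plant import * gives the robot as it stands.
- The arm moves only by the tool carry_out, never from a script. Its argument "steps" is a list of rows, each an object with "xyz": the shift along the world's x, y, z in cm, a list of three; "rot": the turn, a rotation vector about the world's x, y, z in degrees, a list of three. In form: [{"xyz": [tx, ty, tz], "rot": [rx, ry, rz]}, ...]. A call has 1 to 10 rows; each row is the pose to reach, as a shift and turn from the pose commanded when the call began; what a row does not reach only later rows make up. A row lasts 1/10 s, in which the tool goes at most 50 mm and 8.59 degrees, less where a joint would pass 70% of its speed; a pose out of reach is approached as far as the arm can. A call with a gripper value outside its range is refused whole. "grip" is the opening, from 0 (shut) to 1 (fully open), set as the call begins (left out, the last holds). The fingers move at their own pace and stop on an object; "force" is the grip in N (left out, the last holds). Time passes only in rows, so rows that repeat a pose let the fingers close. It gives the time, the measured TCP pose, the force and the opening at its end, in the units of the state.
- read_state(): the state, without advancing time (a new reading comes with each control period).
- read_camera(name): name is "scene" or "top" or "wrist"; returns the picture (400x640x3 uint8, red, green, blue); there is no depth.
- calibration(name): a dict with "fov_y" (degrees; the focal length in pixels is half the picture's height over the tangent of half this angle, whatever the lens; pixels are square), "cx", "cy" (the principal point, pixels), "xyz" and "attitude" of the camera in the world. Camera axes: x right, y down, z forward; pixel columns grow to the right and rows downward; lengths in m; the calibration is good to about 2 mm. A picture is of the moment at which its call begins: read the wrist's pose just before it. calibration takes no time and is no camera call; for the wrist camera it gives the pose at the moment of the call.
- close_job(): hands the job in, once; it reports no verdict.
The state is a dict: "t": time; "q": joint angles; "dq": joint speeds; "joint_torque": joint torques, N m; "tool_pos": TCP position; "orientation": TCP orientation; "force": force on the tool from outside, world axes, zero at the start; "wrist_torque": the same for the moment, N m; "opening": finger opening in m.
Only numpy, scipy, OpenCV 4.12 (cv2) and the standard library are available. Lean on these libraries where they do the work, as an engineer would, in place of code of your own. Each camera call takes 0.05 s, during which the arm holds its last target.

## Working session

There is one attempt and no reset: what is moved stays moved. The work goes in short steps, Python scripts to look and compute and a tool call to move; the robot and the scene stay as the last step left them, time stands still between calls to the robot, and variables do not carry over. Pictures are saved under pics/ and viewed, and the job is handed in when it is done.

Besides the shell and the picture viewer there is one more tool, called by a JSON object that holds its "op" and its "data". carry_out: Moves the arm, as the interface text tells. Its arguments: {"type":"object","properties":{"steps":{"type":"array","items":{"type":"object","properties":{"xyz":{"type":"array","items":{"type":"number"}},"rot":{"type":"array","items":{"type":"number"}}}}},"grip":{"type":"number"},"force":{"type":"number"}},"required":["steps"]}

```bash
ls; mkdir -p pics; python3 - <<'E'
from plant import *
import cv2
s=read_state();print(s)
for n in ("scene","top","wrist"):
    c=calibration(n);print(n,c)
    cv2.imwrite(f"pics/a_{n}.png",read_camera(n)[:,:,::-1])
try: print(nose_length)
except Exception as e: print(e)
E
```

```text
pics
{'t': 0.0, 'q': array([ 1.23858991e+00,  1.31161415e-01,  1.48927011e+00, -2.20176367e-05,
        1.52298826e+00, -8.53907007e-02]), 'dq': array([-3.97772266e-04,  3.43590705e-04, -6.40412062e-04, -1.81506058e-04,
        8.04695242e-05,  8.83388516e-04]), 'joint_torque': array([ 6.33755262e-04, -5.59807241e+01, -4.91780734e+01,  7.69659667e-02,
        3.48845765e-02, -1.69011610e-04]), 'tool_pos': array([0.14639642, 0.58131576, 0.2345923 ]), 'orientation': array([ 2.47719323e+00,  1.93047632e+00, -2.38642667e-03]), 'force': array([-0.56369053,  0.04822637,  0.58546043]), 'wrist_torque': array([ 0.01517862, -0.01864068, -0.02115152]), 'opening': 0.09302506947404102}
scene {'fov_y': 48.4530951097561, 'cx': 322.8882555619893, 'cy': 194.62134159879275, 'xyz': array([1.13137219, 0.03720172, 0.68179029]), 'attitude': array([-1.74907164, -1.80821608,  0.70949396])}
top {'fov_y': 47.617227289491545, 'cx': 317.2316661177805, 'cy': 203.23048793435564, 'xyz': array([0.36876674, 0.05176534, 1.16196447]), 'attitude': array([-2.11125683,  2.10096052, -0.23184459])}
wrist {'fov_y': 65.37022392496785, 'cx': 316.0521289332927, 'cy': 204.08124073337515, 'xyz': array([0.0765667 , 0.6002337 , 0.38465124]), 'attitude': array([2.30714823, 1.79999317, 0.23369393])}
0.017
```

View pics/a_scene.png

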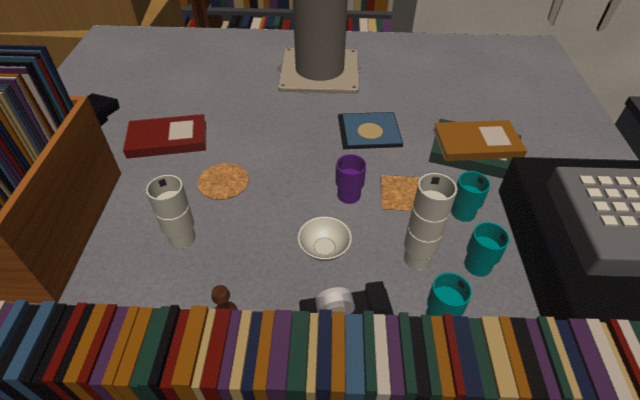

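View pics/a_top.png

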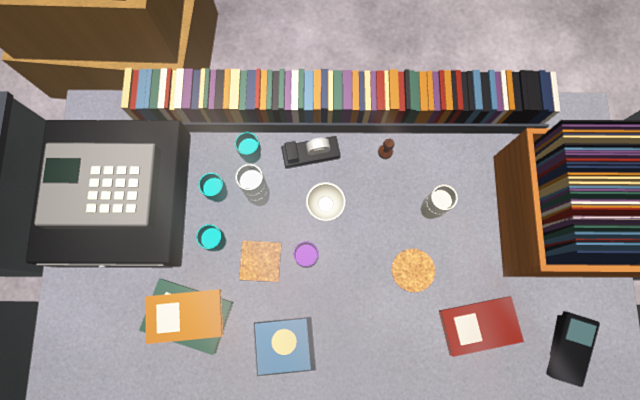

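View pics/a_wrist.png

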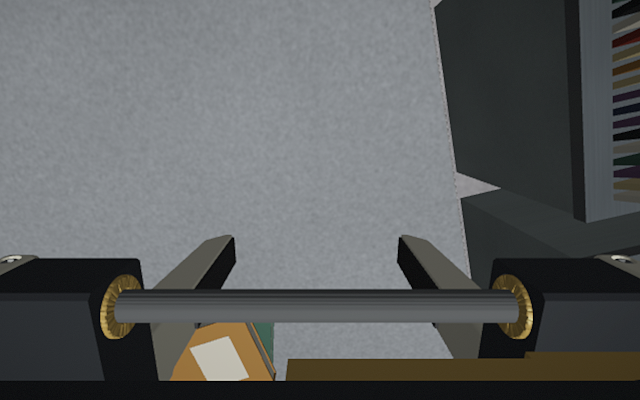

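The scene picture shows the three-pot stack at about (435,185) and the two-pot stack at about (167,185). The round coaster is at (223,181) and the square mat at (398,192). In the top view the tall stack's rim is near (250,178) and the coaster near (413,270). Next I'll enlarge these.

```bash
cat > h.py <<'E'
import numpy as np
from scipy.spatial.transform import Rotation as R
def ray(c,u,v):
    f=200/np.tan(np.radians(c["fov_y"])/2)
    return R.from_rotvec(c["attitude"]).apply([(u-c["cx"])/f,(v-c["cy"])/f,1])
def onz(c,u,v,z):
    d=ray(c,u,v);p=c["xyz"];return p+d*(z-p[2])/d[2]
def proj(c,p):
    f=200/np.tan(np.radians(c["fov_y"])/2)
    q=R.from_rotvec(c["attitude"]).inv().apply(np.array(p)-c["xyz"])
    return q[...,0]/q[...,2]*f+c["cx"],q[...,1]/q[...,2]*f+c["cy"]
E
python3 - <<'E'
import cv2,numpy as np
t=cv2.imread("pics/a_top.png");s=cv2.imread("pics/a_scene.png")
def cr(i,x,y,w=64,h=48):
    return cv2.resize(i[y:y+h,x:x+w],None,fx=6,fy=6,interpolation=cv2.INTER_CUBIC)
a=np.vstack([np.hstack([cr(t,220,155),cr(t,382,246)]),np.hstack([cr(s,404,165),cr(s,192,157)])])
cv2.imwrite("pics/crop.png",a)
E
python3 - <<'E'
from plant import *
from h import *
t=calibration("top");s=calibration("scene")
print("rim",onz(t,250,178,.194),onz(s,436,186,.194))
print("coaster",onz(t,413.5,270,.004),onz(s,223,181,.004))
print("pair",onz(t,443,198,.142),onz(s,167,188,.142))
for n,u,v,z in(("tq1",248,145,.09),("tq2",211,184,.09),("tq3",210,236,.09),("purple",306,254,.09)):print(n,onz(t,u,v,z))
print("register",onz(t,188,125,.1),onz(t,183,262,.1))
E
```

```text
rim [0.64040258 0.20088732 0.194     ] [0.64518432 0.20244369 0.194     ]
coaster [ 0.45400011 -0.19311235  0.004     ] [ 0.4585617  -0.19121521  0.004     ]
pair [ 0.60931184 -0.23896399  0.142     ] [ 0.61586928 -0.23576632  0.142     ]
tq1 [0.75489337 0.22504811 0.09      ]
tq2 [0.65388967 0.31168653 0.09      ]
tq3 [0.52572634 0.30694211 0.09      ]
purple [0.48396014 0.07768097 0.09      ]
register [0.80312737 0.37509367 0.1       ] [0.46283721 0.36408151 0.1       ]
```

View pics/crop.png

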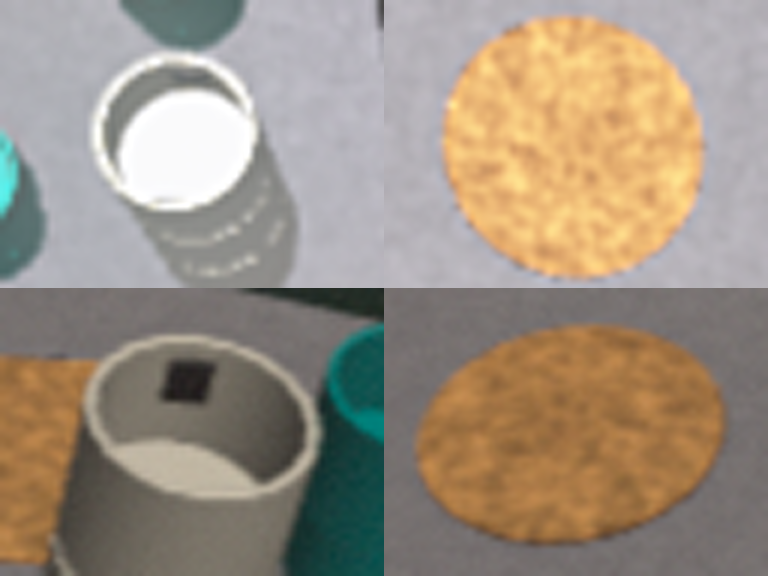

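Both cameras agree to within 5 mm. The tall stack's rim is at about (0.643, 0.201, 0.194) and the coaster at about (0.456, -0.192). I'll rise first, then travel towards the stack and turn the jaws to radial.

{"op": "carry_out", "data": {"steps": [{"xyz":[0,0,4.5],"rot":[0,0,-7]},{"xyz":[1.5,-1.2,8.5],"rot":[0,0,-14]},{"xyz":[5.2,-4,9],"rot":[0,0,-21]},{"xyz":[9,-6.9,9],"rot":[0,0,-28]},{"xyz":[12.9,-9.9,9],"rot":[0,0,-35]},{"xyz":[16.8,-12.9,9],"rot":[0,0,-42]},{"xyz":[20.7,-15.9,9],"rot":[0,0,-49]},{"xyz":[24.6,-18.9,9],"rot":[0,0,-56]},{"xyz":[28.5,-21.9,9],"rot":[0,0,-59]},{"xyz":[32.3,-24.8,9],"rot":[0,0,-59]}], "grip": 1}}

```text
t: 1.15
tool_pos: [0.4709, 0.3322, 0.3254]
orientation: [3.108, 0.457, -0.0]
force: [0.7, 1.3, 0.0]
opening: 0.0927
```

{"op": "carry_out", "data": {"steps": [{"xyz":[3.8,-2.9,0],"rot":[0,0,0]},{"xyz":[7.6,-5.8,0],"rot":[0,0,0]},{"xyz":[11.4,-8.7,0],"rot":[0,0,0]},{"xyz":[14.6,-11.2,0],"rot":[0,0,0]},{"xyz":[16.6,-12.7,-1],"rot":[0,0,0]},{"xyz":[17.3,-13.3,-3],"rot":[0,0,0]},{"xyz":[17.3,-13.3,-4],"rot":[0,0,0]},{"xyz":[17.3,-13.3,-4],"rot":[0,0,0]}]}}

```text
t: 1.95
tool_pos: [0.6412, 0.2007, 0.2827]
orientation: [3.108, 0.46, -0.008]
force: [-0.7, 0.5, 0.5]
opening: 0.0933
```

```bash
python3 - <<'E'
from plant import *
from h import *
import cv2
s=read_state();print(s["t"],s["tool_pos"],s["force"],R.from_rotvec(s["orientation"]).as_matrix().round(3))
c=calibration("wrist");im=read_camera("wrist")[:,:,::-1].copy();print(c)
cv2.imwrite("pics/w1.png",im)
c2=calibration("scene");cv2.imwrite("pics/s1.png",read_camera("scene")[:,:,::-1])
print(proj(c,np.array([[.643,.201,.194]])))
E
```

```text
1.95 [0.64122864 0.20073316 0.28268314] [-0.65363868  0.51543407  0.53480512] [[ 0.957  0.29  -0.005]
 [ 0.29  -0.957 -0.001]
 [-0.005 -0.001 -1.   ]]
{'fov_y': 65.37022392496785, 'cx': 316.0521289332927, 'cy': 204.08124073337515, 'xyz': array([0.62022878, 0.2700415 , 0.43266049]), 'attitude': array([2.85272602, 0.42447902, 0.0496124 ])}
(array([319.38177377]), array([215.41260382]))
```

View pics/w1.png

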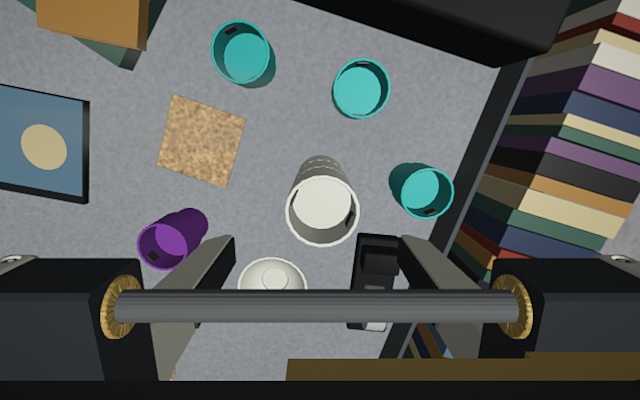

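View pics/s1.png

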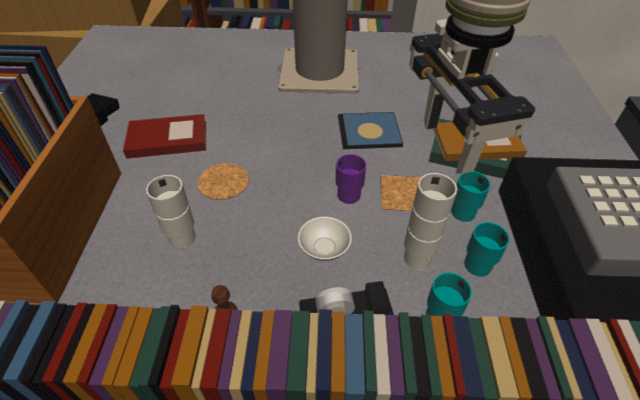

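In the wrist view the top pot's rim is centred at about (322,211), against a prediction of (319,215). The scene view shows the gripper above the stack.

```bash
python3 - <<'E'
import cv2
im=cv2.imread("pics/w1.png")
cv2.imwrite("pics/w1c.png",cv2.resize(im[165:265,265:385],None,fx=6,fy=6,interpolation=cv2.INTER_CUBIC))
E
python3 - <<'E'
from plant import *
from h import *
c=calibration("wrist");print(onz(c,322,211.5,.194)); 
a=onz(c,285,211,.194);b=onz(c,359,211,.194);print(np.linalg.norm(a-b))
E
```

```text
[0.64543847 0.20480196 0.194     ]
0.059761600844238746
```

View pics/w1c.png

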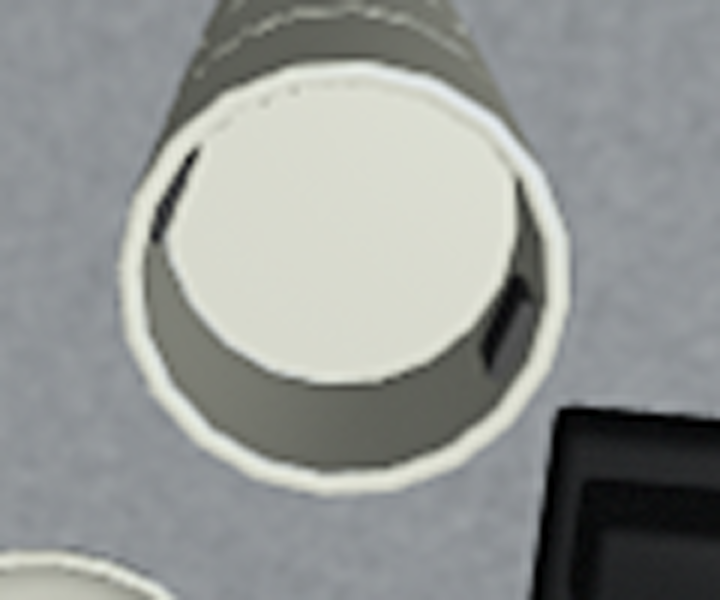

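{"op": "carry_out", "data": {"steps": [{"xyz":[0.3,0.2,-2],"rot":[0,0,0]},{"xyz":[0.3,0.2,-4.5],"rot":[0,0,0]},{"xyz":[0.3,0.2,-7],"rot":[0,0,0]},{"xyz":[0.3,0.2,-9],"rot":[0,0,0]},{"xyz":[0.3,0.2,-10.5],"rot":[0,0,0]},{"xyz":[0.3,0.2,-11.3],"rot":[0,0,0]},{"xyz":[0.3,0.2,-11.3],"rot":[0,0,0]},{"xyz":[0.3,0.2,-11.3],"rot":[0,0,0]}]}}

```text
t: 2.85
tool_pos: [0.6461, 0.2032, 0.174]
orientation: [-3.107, -0.461, -0.003]
force: [0.2, 0.4, -0.0]
opening: 0.0934
```

```bash
python3 - <<'E'
from plant import *
from h import *
import cv2
s=read_state();print(s["t"],s["tool_pos"],s["force"])
im=np.vstack([read_camera("scene")[100:300,300:620],read_camera("wrist")[100:300,160:480]])
cv2.imwrite("pics/g1.png",cv2.resize(im[:,:,::-1],None,fx=1.5,fy=1.5))
E
```

```text
2.85 [0.64608105 0.20319531 0.17401855] [ 0.16590571  0.39999478 -0.02354029]
```

View pics/g1.png

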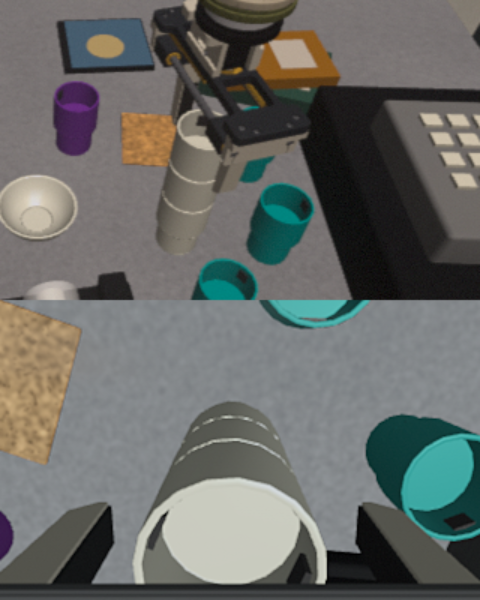

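The pot sits midway between the fingers, with the fingertips above the lower rim, so I'll close on it.

{"op": "carry_out", "data": {"steps": [{"xyz":[0,0,0],"rot":[0,0,0]},{"xyz":[0,0,0],"rot":[0,0,0]},{"xyz":[0,0,0],"rot":[0,0,0]},{"xyz":[0,0,0],"rot":[0,0,0]},{"xyz":[0,0,0],"rot":[0,0,0]},{"xyz":[0,0,0],"rot":[0,0,0]},{"xyz":[0,0,0],"rot":[0,0,0]},{"xyz":[0,0,0],"rot":[0,0,0]}], "grip": 0, "force": 20}}

```text
t: 3.75
tool_pos: [0.6455, 0.2028, 0.1726]
orientation: [3.108, 0.461, -0.0]
force: [-1.0, -0.9, 2.0]
opening: 0.0607
```

Gripped at 60.7 mm, about the barrel's 60 mm. Now a slow straight lift.

{"op": "carry_out", "data": {"steps": [{"xyz":[0,0,0.3],"rot":[0,0,0]},{"xyz":[0,0,0.8],"rot":[0,0,0]},{"xyz":[0,0,1.3],"rot":[0,0,0]},{"xyz":[0,0,1.8],"rot":[0,0,0]},{"xyz":[0,0,2.3],"rot":[0,0,0]},{"xyz":[0,0,2.8],"rot":[0,0,0]},{"xyz":[0,0,3.4],"rot":[0,0,0]},{"xyz":[0,0,4],"rot":[0,0,0]},{"xyz":[0,0,4.8],"rot":[0,0,0]},{"xyz":[0,0,5.8],"rot":[0,0,0]}]}}

```text
t: 4.75
tool_pos: [0.6455, 0.2028, 0.2313]
orientation: [3.108, 0.461, -0.0]
force: [-0.2, -0.3, -2.5]
opening: 0.0604
```

```bash
python3 - <<'E'
from plant import *
from h import *
import cv2
s=read_state();print(s["t"],s["tool_pos"],s["force"],s["opening"])
im=np.vstack([read_camera("scene")[80:280,300:620],read_camera("wrist")[100:300,160:480]])
cv2.imwrite("pics/l1.png",cv2.resize(im[:,:,::-1],None,fx=1.5,fy=1.5))
E
```

```text
4.75 [0.64550881 0.2028071  0.23134335] [-0.20372391 -0.25633091 -2.53956362] 0.06035004959963226
```

View pics/l1.png

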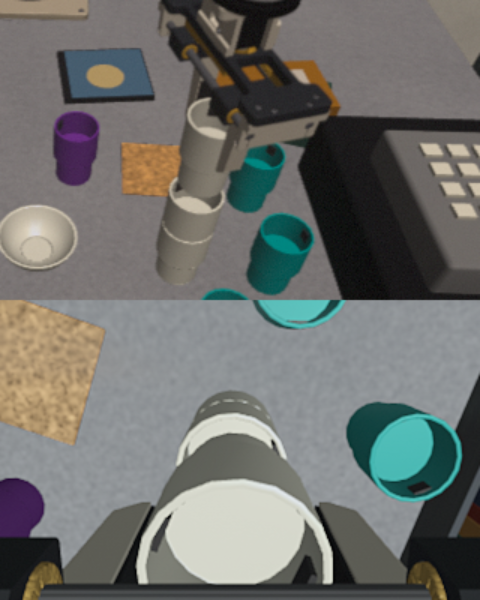

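The pot is clear and upright, and the lower stack is unmoved. I'll lift a little more and carry it to the coaster.

{"op": "carry_out", "data": {"steps": [{"xyz":[0,0,1.5],"rot":[0,0,0]},{"xyz":[0,0,3.5],"rot":[0,0,0]},{"xyz":[0,0,5],"rot":[0,0,0]},{"xyz":[-0.3,-0.6,6],"rot":[0,0,0]},{"xyz":[-0.9,-1.9,6.5],"rot":[0,0,0]},{"xyz":[-2,-4.2,6.5],"rot":[0,0,0]},{"xyz":[-3.4,-7.1,6.5],"rot":[0,0,0]},{"xyz":[-4.9,-10.3,6.5],"rot":[0,0,0]},{"xyz":[-6.4,-13.5,6.5],"rot":[0,0,0]},{"xyz":[-7.9,-16.7,6.5],"rot":[0,0,0]}]}}

```text
t: 5.85
tool_pos: [0.5649, 0.0338, 0.295]
orientation: [3.108, 0.46, -0.002]
force: [1.0, -0.3, -2.2]
opening: 0.0604
```

{"op": "carry_out", "data": {"steps": [{"xyz":[-1.5,-3.2,0],"rot":[0,0,0]},{"xyz":[-3,-6.4,0],"rot":[0,0,0]},{"xyz":[-4.5,-9.6,0],"rot":[0,0,0]},{"xyz":[-6,-12.8,0],"rot":[0,0,0]},{"xyz":[-7.5,-15.9,0],"rot":[0,0,0]},{"xyz":[-8.8,-18.7,0],"rot":[0,0,0]},{"xyz":[-9.9,-20.9,0],"rot":[0,0,0]},{"xyz":[-10.6,-22.2,0],"rot":[0,0,0]},{"xyz":[-10.8,-22.7,0],"rot":[0,0,0]},{"xyz":[-10.8,-22.7,0],"rot":[0,0,0]}]}}

```text
t: 6.85
tool_pos: [0.4582, -0.1914, 0.2955]
orientation: [-3.108, -0.459, 0.0]
force: [-0.1, -0.2, -3.0]
opening: 0.0605
```

```bash
python3 - <<'E'
from plant import *
from h import *
import cv2
s=read_state();print(s["t"],s["tool_pos"],s["force"],s["opening"])
w=read_camera("wrist");sc=read_camera("scene")
im=np.vstack([sc[80:280,100:480],w[0:300,130:510]])
cv2.imwrite("pics/c1.png",cv2.resize(im[:,:,::-1],None,fx=1.2,fy=1.2))
E
```

```text
6.85 [ 0.45822102 -0.19139304  0.29546652] [-0.07547471 -0.18109425 -2.96335719] 0.06053113764394256
```

View pics/c1.png

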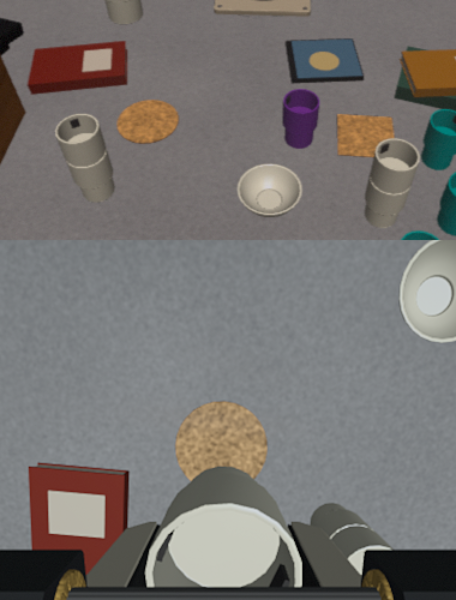

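```bash
python3 - <<'E'
from plant import *
from h import *
c=calibration("wrist")
p=np.array([[.458+.055*np.cos(a),-.191+.055*np.sin(a),.004] for a in np.linspace(0,6.28,73)])
u,v=proj(c,p);print(u.min(),u.max(),v.min(),v.max())
print(onz(c,315,173,.004))
E
```

```text
277.01748658447536 354.0328251463944 134.60531692753 210.950933156833
[ 0.45685469 -0.18986199  0.004     ]
```

{"op": "carry_out", "data": {"steps": [{"xyz":[0,0,-1.5],"rot":[0,0,0]},{"xyz":[0,0,-4],"rot":[0,0,0]},{"xyz":[0,0,-7],"rot":[0,0,0]},{"xyz":[0,0,-10],"rot":[0,0,0]},{"xyz":[0,0,-12.5],"rot":[0,0,0]},{"xyz":[0,0,-14],"rot":[0,0,0]},{"xyz":[0,0,-15],"rot":[0,0,0]},{"xyz":[0,0,-15],"rot":[0,0,0]}]}}

```text
t: 7.75
tool_pos: [0.458, -0.1905, 0.1442]
orientation: [-3.106, -0.461, 0.003]
force: [-0.6, -0.1, -3.2]
opening: 0.0604
```

```bash
python3 - <<'E'
from plant import *
from h import *
import cv2
s=read_state();print(s["t"],s["tool_pos"],s["force"],s["opening"])
w=read_camera("wrist");sc=read_camera("scene")
im=np.vstack([sc[80:280,100:480],w[0:300,130:510]])
cv2.imwrite("pics/c2.png",cv2.resize(im[:,:,::-1],None,fx=1.2,fy=1.2))
E
```

```text
7.75 [ 0.45798769 -0.19045881  0.1442027 ] [-0.62920248 -0.07368332 -3.24447455] 0.06043154482878122
```

View pics/c2.png

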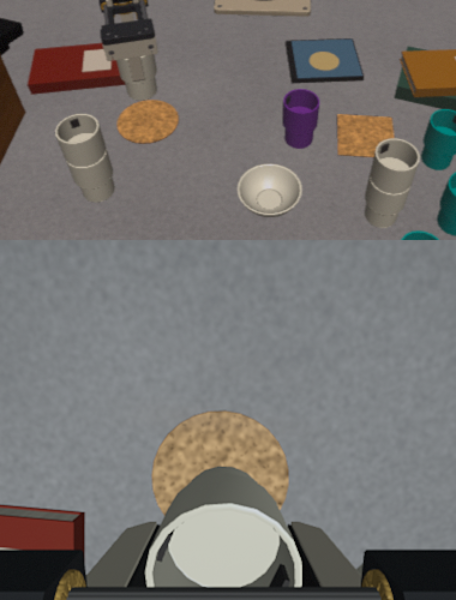

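The wrist view confirms the coaster's centre to within 2 mm. I'll lower most of the way.

{"op": "carry_out", "data": {"steps": [{"xyz":[0,0,-1],"rot":[0,0,0]},{"xyz":[0,0,-2.5],"rot":[0,0,0]},{"xyz":[0,0,-4],"rot":[0,0,0]},{"xyz":[0,0,-5],"rot":[0,0,0]},{"xyz":[0,0,-5.6],"rot":[0,0,0]},{"xyz":[0,0,-6],"rot":[0,0,0]},{"xyz":[0,0,-6.3],"rot":[0,0,0]},{"xyz":[0,0,-6.5],"rot":[0,0,0]},{"xyz":[0,0,-6.5],"rot":[0,0,0]}]}}

```text
t: 8.75
tool_pos: [0.4587, -0.1912, 0.0807]
orientation: [3.108, 0.461, 0.0]
force: [0.3, 0.5, -2.7]
opening: 0.0606
```

{"op": "carry_out", "data": {"steps": [{"xyz":[0,0,-0.1],"rot":[0,0,0]},{"xyz":[0,0,-0.2],"rot":[0,0,0]},{"xyz":[0,0,-0.3],"rot":[0,0,0]},{"xyz":[0,0,-0.4],"rot":[0,0,0]},{"xyz":[0,0,-0.4],"rot":[0,0,0]}]}}

```text
t: 9.25
tool_pos: [0.4585, -0.1911, 0.0765]
orientation: [-3.107, -0.461, 0.0]
force: [0.1, -0.2, -2.2]
opening: 0.0605
```

{"op": "carry_out", "data": {"steps": [{"xyz":[0,0,-0.1],"rot":[0,0,0]},{"xyz":[0,0,-0.2],"rot":[0,0,0]},{"xyz":[0,0,-0.2],"rot":[0,0,0]}]}}

```text
t: 9.55
tool_pos: [0.4584, -0.1911, 0.0744]
orientation: [-3.107, -0.46, 0.0]
force: [-0.4, -0.5, -2.2]
opening: 0.0605
```

{"op": "carry_out", "data": {"steps": [{"xyz":[0,0,-0.1],"rot":[0,0,0]},{"xyz":[0,0,-0.15],"rot":[0,0,0]},{"xyz":[0,0,-0.15],"rot":[0,0,0]}]}}

```text
t: 9.85
tool_pos: [0.4585, -0.1911, 0.073]
orientation: [-3.108, -0.46, 0.0]
force: [-0.5, 0.6, -2.4]
opening: 0.0611
```

{"op": "carry_out", "data": {"steps": [{"xyz":[0,0,-0.1],"rot":[0,0,0]},{"xyz":[0,0,-0.1],"rot":[0,0,0]}]}}

```text
t: 10.05
tool_pos: [0.4587, -0.1913, 0.0726]
orientation: [3.107, 0.461, 0.0]
force: [-1.5, 0.9, 3.0]
opening: 0.0605
```

The force went from -2.4 to +3 N, so the foot is on the cork. I'll release.

{"op": "carry_out", "data": {"steps": [{"xyz":[0,0,0],"rot":[0,0,0]},{"xyz":[0,0,0],"rot":[0,0,0]},{"xyz":[0,0,0],"rot":[0,0,0]},{"xyz":[0,0,0],"rot":[0,0,0]},{"xyz":[0,0,0],"rot":[0,0,0]},{"xyz":[0,0,0],"rot":[0,0,0]},{"xyz":[0,0,0],"rot":[0,0,0]},{"xyz":[0,0,0],"rot":[0,0,0]}], "grip": 1}}

```text
t: 10.85
tool_pos: [0.4586, -0.1912, 0.0721]
orientation: [3.108, 0.461, -0.0]
force: [0.1, -0.1, 0.7]
opening: 0.093
```

```bash
python3 - <<'E'
from plant import *
from h import *
import cv2
s=read_state();print(s["t"],s["tool_pos"],s["force"],s["opening"])
w=read_camera("wrist");sc=read_camera("scene")
im=np.vstack([sc[80:280,100:480],w[0:300,130:510]])
cv2.imwrite("pics/r1.png",cv2.resize(im[:,:,::-1],None,fx=1.2,fy=1.2))
E
```

```text
10.85 [ 0.45855206 -0.19116651  0.07212773] [ 0.09413766 -0.10030984  0.68037356] 0.09295348007739708
```

View pics/r1.png

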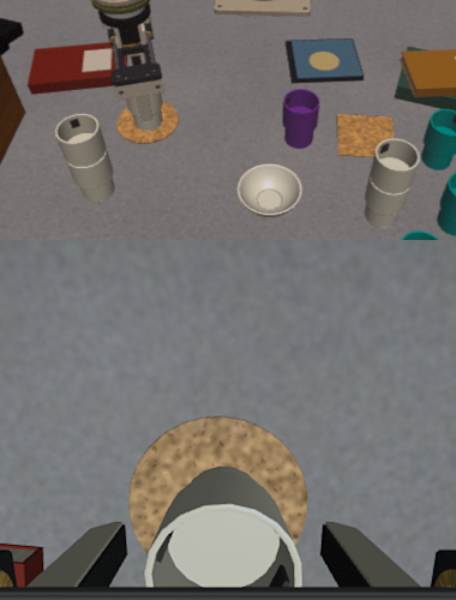

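The fingers are open and the pot is free on the coaster. I'll retreat straight up.

{"op": "carry_out", "data": {"steps": [{"xyz":[0,0,1],"rot":[0,0,0]},{"xyz":[0,0,3],"rot":[0,0,0]},{"xyz":[0,0,6],"rot":[0,0,0]},{"xyz":[0,0,10],"rot":[0,0,0]},{"xyz":[0,0,14],"rot":[0,0,0]},{"xyz":[0,0,17],"rot":[0,0,0]},{"xyz":[-1,3,19],"rot":[0,0,0]},{"xyz":[-1,6,20],"rot":[0,0,0]},{"xyz":[-1,8,20],"rot":[0,0,0]},{"xyz":[-1,8,20],"rot":[0,0,0]}]}}

```text
t: 11.95
tool_pos: [0.4489, -0.1094, 0.2737]
orientation: [3.107, 0.464, 0.003]
force: [-0.1, 0.4, -0.0]
opening: 0.0928
```

```bash
python3 - <<'E'
from plant import *
from h import *
import cv2
s=read_state();print(s["t"],s["tool_pos"],s["force"])
a=read_camera("scene");b=read_camera("top")
cv2.imwrite("pics/f.png",np.vstack([a[100:300,90:570],b[120:320,150:630]])[:,:,::-1])
t=calibration("top");sc=calibration("scene")
e=np.array([[.458,-.191,.094],[.6455,.203,.142]])
print(proj(sc,e),proj(t,e))
E
```

```text
11.95 [ 0.44887853 -0.10942176  0.27373366] [-0.14076867  0.37509983 -0.01292588]
(array([216.27970597, 430.15293011]), array([149.02193137, 208.53353375])) (array([420.5349665 , 252.38183799]), array([265.46333181, 181.94281806]))
```

View pics/f.png

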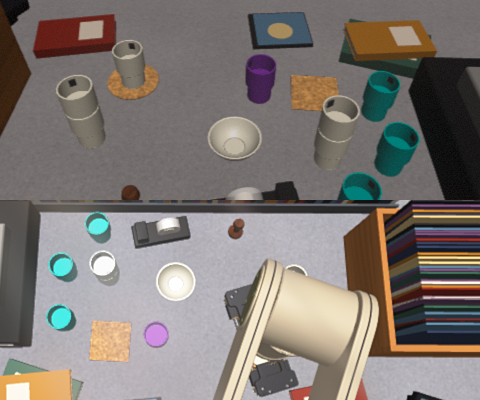

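```bash
python3 -c "
from plant import *
print(close_job())"
```

```text
the job is handed in; nothing more can be done
None
```

The top pot of the three-pot stack now stands upright on the round cork coaster, and I handed the job in at about 12 s of the 42 s allowed.

- **Moving the pot:** I gripped the barrel at 20 N and pulled it straight up. The pot below stayed put as it came clear. I set it down in 1 mm steps until the force changed from about -2.4 N to +3 N. Then I opened the fingers and backed straight up to clear everything.
- **Final check in the scene view:**
  - The pot's rim is about 2 px (a few mm) from where it should be for the coaster's centre.
  - The pot that was below it is within about 2 px of its expected place.
  - The two-pot stack looks unchanged.
  - The tool reads about 0 N.
- **Disagreements:** The top and scene cameras differed by about 5 mm in x, and the wrist camera agreed better with the scene camera. That is well inside the 30 mm allowed. In the last top view the arm hid the coaster and most of the two-pot stack, so the final check rests on the scene camera alone.

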